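Open the push-and-turn safety cap of the bleach-granule bottle and hold it over the mouth

ROBOT

A 7-joint arm with a two-finger parallel gripper is mounted at the origin on the work surface. World frame = base frame: x ahead of the robot, y to its left, z up, the work surface at z = 0. Lengths are in m, angles in rad, forces in N, time in s.
With the tool pointing down it reaches from about 0.425 to 0.925 m from the base axis. Payload 6.8 kg.
Tool frame: the origin (TCP) lies at the very end of the fingers, on their centre line; the grasp point (between the pads) lies 19 mm behind it; z points along the fingers, y is the direction in which the jaws open and shut (so a half turn about z gives the same grasp; the last joint's range is limited). The gripper opens to 85 mm and grips with 20 to 120 N. Pads are 22 mm wide; open, the fingers measure 114 mm over their backs; the gripper's body (76 mm by 85 mm) begins 54 mm behind the grasp point. The pads swing forward as they close: fully open they stand 13 mm farther back than shut.
Start: joints at [1.151, 0.477, 0.022, 1.555, -0.011, 1.109, -0.083], TCP at [0.207, -0.642, 0.231] pointing down, gripper open.
Joint ranges: [-2.96, 2.96], [-0.34, 2.1], [-1.41, 1.46], [0.24, 2.44], [-1.37, 4.51], [0.17, 1.92], [-2.96, 2.96]. Speed limits (rad/s): [2.39, 2.39, 3.14, 3.14, 3.14, 3.14, 3.14].

INTERFACE

Orientations are given as a unit quaternion [x, y, z, w].
In Python, from station import sense, optics, ticket gives the robot as it stands.
- The arm moves only by the tool apply_moves, never from a script. Its argument "increments" is a list of rows, each a list of 2 entries, a list of its own where there are three numbers: the shift along the tool's x, y, z in units of 30 mm (1.0 is 30 mm), then the turn, a rotation vector about the tool's x, y, z in degrees. A call has 1 to 20 rows; each row is the pose to reach, as a shift and turn from the pose commanded when the call began, along the tool's axes at that moment; what a row does not reach only later rows make up. A row lasts 1/10 s, in which the tool goes at most 50 mm and 8.59 degrees, less where a joint would pass 70% of its speed; a pose out of reach is approached as far as the arm can. A call with a gripper value outside its range is refused whole. "hand" is the opening, from 0 (shut) to 1 (fully open), set as the call begins (left out, the last holds). The fingers move at their own pace and stop on an object; "grip_force" is the grip in N (left out, the last holds). Time passes only in rows, so rows that repeat a pose let the fingers close. It gives the time, the measured TCP pose, the force and the opening at its end, in the units of the state.
- sense(): the state, without advancing time (a new reading comes with each control period).
- optics.camera(name): name is "scene" or "top" or "wrist"; returns a dict with "pixels" (384x512x3 uint8, blue, green, red), "camera_matrix" (3x3 intrinsics, pixels), "dist" ([k1, k2, p1, p2, k3] as OpenCV has them; the pictures are not rectified), "rvec" (rotation vector, rad) and "tvec" (3), from world to camera coordinates, as OpenCV has them. Camera axes: x right, y down, z forward; pixel columns grow to the right and rows downward; lengths in m; the calibration is good to about 2 mm. A picture is of the moment at which its call begins. There is no depth.
- ticket.finish_job(): hands the job in, once; it reports no verdict.
The state is a dict: "t": time; "joint_positions": joint angles; "qd": joint speeds; "tau": joint torques, N m; "tool_pos": TCP position; "tool_rot": TCP orientation; "contact_force": force on the tool from outside, world axes, zero at the start; "ft_torque": the same for the moment, N m; "gripper_width": finger opening in m.
Only numpy, scipy, OpenCV 4.12 (cv2) and the standard library are available. Lean on these libraries where they do the work, as an engineer would, in place of code of your own. Each camera call takes 0.05 s, during which the arm holds its last target. There are 200 camera calls.

TASK

The square white bottle of bleach granules in the steel holder is to be opened: press its child-safe cap down firmly, twist it anticlockwise while it is down until it comes free, and lift it off. Finish while still holding the cap, level and straight above the bottle's mouth, a few centimetres clear of it, so that crumbs fall back into the bottle. The bottle stays seated in its holder; leave the clay mortar, orange lid and glass jar where they are.

Things in the scene. Friction and masses are not known exactly. Their poses are not given: they have to be found in the camera images.
- cap_center (a point): Centre of the safety cap, half-way up on its axis: a pale ribbed round plastic cap, 54 mm in diameter, 35 mm high, 50 g, flat closed top with two raised arrows, upright on the bottle's neck. Rim 17.5 mm below this point, top 17.5 mm above. z is up its axis. Locked at the start: its x axis then agrees with the bottle's. A locked cap that is pulled drags the bottle along.
- cap: The same cap, origin at the centre of its lower rim. Three lugs in its skirt sit in notches of the neck. Press it down over 4 mm (5 to 7 mm is best; it lands solidly at 8 mm) and turn it anticlockwise seen from above while it is down: from 0.75 rad it is free, 1.05 rad is the middle of the free range, at 1.35 rad it meets a stop, still free. Then it lifts straight off.
- liner (a joint): How far the springy liner disc inside the cap is pushed in (m): 0 as the cap sits locked, growing as the cap is pressed down, slightly below 0 with the cap off. It pushes the cap up with about 5 N when locked, 10 N at 4 mm, 15 N at 8 mm.
- bottle_mouth (a point): Centre of the bottle's mouth, the upper end of its 39 mm wide neck; hidden in the cap at the start, 4 mm above the cap's centre when locked. z up the bottle, x and y normal to its sides. Under the locked cap's rim: 8 mm of bare neck, a ring 52 mm in diameter, and from 19 mm below the rim the sloping shoulder, 45 mm wide at its top and 84 mm wide 14 mm lower.
- bottle: Square white plastic bottle, 88 x 88 mm, 146 mm high to the shoulder, 200 mm to its mouth, 0.5 to 0.9 kg, loose, standing in the holder on its 3 mm floor. Origin at the centre of its underside, z up.
- holder: Sheet-steel bottle holder screwed to the counter: foot 96 x 150 mm, four upright walls 63 mm high that keep the bottle from turning (1 mm of play each side). Origin at the centre of its underside on the counter, z up, y along the 150 mm.
- mortar: Bystander: small thick-walled clay mortar, 130 mm in diameter, 98 mm high; origin at the centre of its underside.
- orange_lid: Bystander: orange plastic lid with a knob, 136 mm in diameter, 26 mm high; origin at the centre of its underside.
- jar: Bystander: glass jar with a metal lid, 72 mm in diameter, 95 mm high; origin at the centre of its underside.
Mind the look-alikes: they are no part of the job. There is more than one size of the cap; the one meant has the size given above.

How it is judged:
By the outcome, as a careful person would: the job done as asked, in the order asked, and still so for the second after the job is handed in, while the arm keeps its last pose, push and grip.
It also fails if it takes over 40 s, if anything falls off the work surface, if the arm or the gripper's body presses on something with over 40 N, if the wrist force passes 120 N, or if a joint passes its speed limit or range.

## Working session

There is one attempt and no reset: what is moved stays moved. The work goes in short steps, Python scripts to look and compute and a tool call to move; the robot and the scene stay as the last step left them, time stands still between calls to the robot, and variables do not carry over. Pictures are saved under pics/ and viewed, about 8 in all and at most 12, crops included, and the job is handed in when it is done.

Besides the shell and the picture viewer there is one more tool, called as name(argument=value, ...) on one line, values as JSON. apply_moves: Moves the arm, as the interface text tells. Its arguments: {"type":"object","properties":{"increments":{"type":"array","items":{"type":"array"}},"hand":{"type":"number"},"grip_force":{"type":"number"}},"required":["increments"]}

```bash
mkdir -p pics; ls
cat > h.py <<'E'
import numpy as np, cv2
from station import sense, optics, ticket
def cam(n):
    c=optics.camera(n); c={k:np.array(v) for k,v in c.items()}; return c
def ray(c,uv):
    R=cv2.Rodrigues(c['rvec'].astype(float))[0]; p=cv2.undistortPoints(np.array([[uv]],float),c['camera_matrix'],c['dist'])[0,0]
    d=R.T@np.array([p[0],p[1],1]); o=-R.T@c['tvec'].reshape(3); return o,d/np.linalg.norm(d)
def onz(c,uv,z):
    o,d=ray(c,uv); return o+d*(z-o[2])/d[2]
def proj(c,P):
    return cv2.projectPoints(np.array(P,float).reshape(-1,1,3),c['rvec'].astype(float),c['tvec'].astype(float),c['camera_matrix'],c['dist'])[0][:,0]
E
python3 - <<'E'
from h import *
import pickle
s=sense();print({k:np.round(v,3) for k,v in s.items()})
D={n:cam(n) for n in('scene','top')}
pickle.dump(D,open('d0.pkl','wb'))
for n in D: print(n,(-cv2.Rodrigues(D[n]['rvec'].astype(float))[0].T@D[n]['tvec'].reshape(3)).round(3))
cv2.imwrite('pics/scene.png',D['scene']['pixels']);cv2.imwrite('pics/top.png',D['top']['pixels'])
E
```

```text
pics
{'t': np.float64(0.0), 'joint_positions': array([ 1.151,  0.478,  0.022,  1.556, -0.012,  1.109, -0.083]), 'qd': array([-0.001, -0.001,  0.   , -0.002,  0.001,  0.001, -0.   ]), 'tau': array([ 1.0000e-03, -5.9644e+01,  1.6080e+00, -2.8120e+01,  1.2000e-02,
        9.0000e-03,  0.0000e+00]), 'tool_pos': array([ 0.207, -0.642,  0.23 ]), 'tool_rot': array([ 0.988,  0.155, -0.   , -0.001]), 'contact_force': array([0.082, 0.254, 0.265]), 'ft_torque': array([ 0.024,  0.012, -0.018]), 'gripper_width': np.float64(0.085)}
scene [1.276 0.61  0.776]
top [0.333 0.059 1.365]
```

View pics/scene.png

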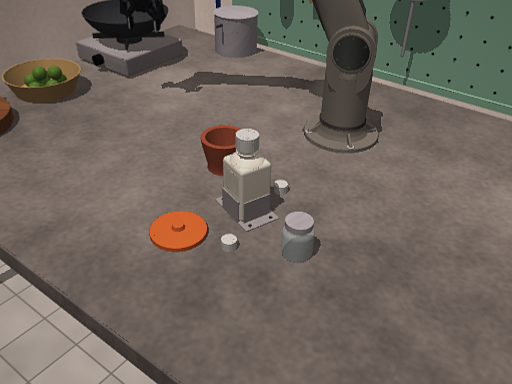

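View pics/top.png

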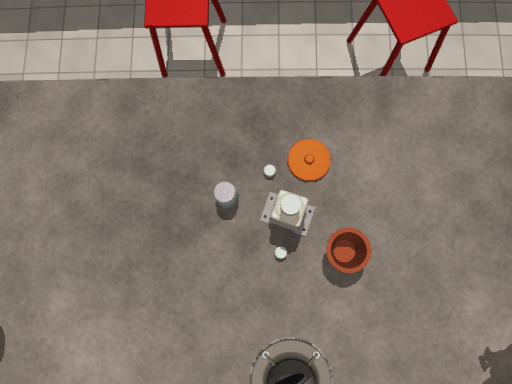

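Candidates for the cap: the one on the bottle, top (290,204) / scene (247,141), and two smaller loose caps at top (270,171) and (281,253). The task's cap sits on the bottle's neck. I'll check sizes and the holder's yaw.

Run:
```python
from h import *
import pickle
D=pickle.load(open('d0.pkl','rb'));c=D['top'];im=c['pixels']
cv2.imwrite('pics/crop.png',np.hstack([cv2.resize(im[150:270,240:340],None,fx=4,fy=4,interpolation=cv2.INTER_CUBIC),cv2.resize(D['scene']['pixels'][120:240,210:310],None,fx=4,fy=4,interpolation=cv2.INTER_CUBIC)]))
g=im.min(2)
for (u,v),z in (((290,204),.2165),((270,171),.035),((281,253),.035)):
    print(im[v,u],onz(c,(u,v),z).round(3), 'mm/px',1000*np.linalg.norm(onz(c,(u+1,v),z)-onz(c,(u,v),z)))
    print(g[v,u-14:u+15])
```

```text
[213 221 217] [0.493 0.006 0.216] mm/px 2.6274952801788665
[170 177 181 172 163 194 213 213 214 214 214 212 215 213 213 213 213 213
 214 212 214 213 213 213 197 182 179 184 193]
[215 221 217] [0.622 0.058 0.035] mm/px 3.0866359489257436
[102 101 103 101 102 101 103 113 181 213 212 215 213 214 215 214 214 213
 201 141  93  98  99  98  94  94  97  99 101]
[211 219 215] [0.371 0.026 0.035] mm/px 2.990315914432116
[117 118 119 115 111 112 111 100 175 211 212 212 213 211 211 211 211 212
 212 156  73  55  55  81  97  98 102  98  99]
```

View pics/crop.png

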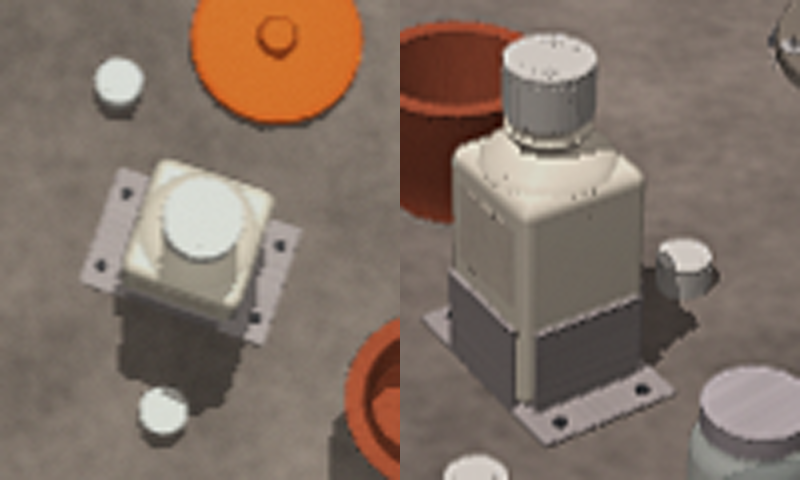

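The crop shows a cap about 52 mm wide on the bottle, which matches 54 mm. The loose ones are about 34 mm, so they're look-alikes. Next I'll measure the centre from both views.

Run:
```python
from h import *
import pickle
D=pickle.load(open('d0.pkl','rb'))
for n,(u,v) in {'top':(290,204),'scene':(247,134)}.items():
    c=D[n];im=c['pixels'];print(im[v,u])
    m=(im.min(2)>198).astype(np.uint8) if n=='top' else (im.min(2)>im[v,u].min()-25).astype(np.uint8)
    k,l,st,ce=cv2.connectedComponentsWithStats(m,connectivity=4);i=l[v,u];print(n,st[i],ce[i],onz(c,ce[i],.2165).round(4))
# feet of the holder: dark holes in top view crop px -> z~.002
c=D['top']
P=[onz(c,(240+a/4-.4,150+b/4-.4),.003)[:2] for a,b in((126,194),(101,266),(280,246),(255,318))]
print(np.round(P,4),np.mean(P,0).round(4)); d=P[2]-P[0]; e=P[1]-P[0];print(np.degrees(np.arctan2(d[1],d[0])),np.degrees(np.arctan2(e[1],e[0])))
```

```text
[213 221 217]
top [281 194  20  20 298] [290.44295302 203.67449664] [0.4941 0.0048 0.2165]
[192 198 206]
scene [236 129  23  11 196] [246.91836735 134.05612245] [0.495  0.0068 0.2165]
[[ 0.5418  0.0549]
 [ 0.4853  0.0746]
 [ 0.5005 -0.0646]
 [ 0.4446 -0.0443]] [0.493  0.0052]
-109.06538273308747 160.82612560092656
```

```bash
cat >> h.py <<'E'
from scipy.spatial.transform import Rotation as Ro
def go(P):
    s=sense();R=Ro.from_quat(s['tool_rot']);x=R.as_matrix()[:,0]
    print('t',round(float(s['t']),2),'pos',np.round(s['tool_pos'],4),'shift',(R.inv().apply(np.array(P)-s['tool_pos'])/.03).round(3),
     'yaw',np.degrees(np.arctan2(x[1],x[0])).round(2),'zax',R.as_matrix()[:,2].round(4),'F',np.round(s['contact_force'],1),'T',np.round(s['ft_torque'],2),'q',np.round(s['joint_positions'],2),'w',round(float(s['gripper_width']),4))
    return s
E
python3 -c "
from h import *
go([.494,.0055,.30])"
```

```text
t 0.1 pos [ 0.2069 -0.6419  0.2304] shift [ 15.729 -17.608  -2.292] yaw 17.87 zax [-6.0e-04  1.5e-03 -1.0e+00] F [-0.1 -0.6 -0.5] T [-0.03  0.07 -0.1 ] q [ 1.15  0.48  0.02  1.56 -0.01  1.11 -0.08] w 0.085
```

apply_moves(increments=[[[0, 0, -2.3], [0, 0, 0]], [[0, 0, -2.3], [0, 0, 0]], [[15.73, -17.61, -2.3], [0, 0, 0]], [[15.73, -17.61, -2.3], [0, 0, 0]], [[15.73, -17.61, -2.3], [0, 0, 0]], [[15.73, -17.61, -2.3], [0, 0, 0]], [[15.73, -17.61, -2.3], [0, 0, 0]], [[15.73, -17.61, -2.3], [0, 0, 0]], [[15.73, -17.61, -2.3], [0, 0, 0]], [[15.73, -17.61, -2.3], [0, 0, 0]], [[15.73, -17.61, -2.3], [0, 0, 0]], [[15.73, -17.61, -2.3], [0, 0, 0]], [[15.73, -17.61, -2.3], [0, 0, 0]], [[15.73, -17.61, -2.3], [0, 0, 0]], [[15.73, -17.61, -2.3], [0, 0, 0]], [[15.73, -17.61, -2.3], [0, 0, 0]], [[15.73, -17.61, -2.3], [0, 0, 0]], [[15.73, -17.61, -2.3], [0, 0, 0]], [[15.73, -17.61, -2.3], [0, 0, 0]], [[15.73, -17.61, -2.3], [0, 0, 0]]], hand=1, grip_force=70)

```text
t: 2.1
tool_pos: [0.4936, 0.003, 0.3001]
tool_rot: [0.988, 0.154, -0.0, 0.0]
contact_force: [-1.2, 0.0, 0.3]
gripper_width: 0.0853
```

Run:
```python
from h import *
import pickle
go([.494,.0055,.30])
c=cam('wrist');pickle.dump(c,open('w1.pkl','wb'));cv2.imwrite('pics/w1.png',c['pixels'])
print(proj(c,[[.494,.0055,.2165],[.521,.0055,.2165],[.494,.0325,.2165]]).round(1))
```

```text
t 2.1 pos [0.4936 0.003  0.3001] shift [ 0.038 -0.076  0.002] yaw 17.68 zax [-7.e-04 -9.e-04 -1.e+00] F [-1.2  0.   0.3] T [-0.03  0.03 -0.  ] q [ 0.32  0.15 -0.51  1.86  0.08  1.15 -1.47] w 0.0853
[[252.1 204.1]
 [263.3 170.8]
 [217.6 193.7]]
```

View pics/w1.png

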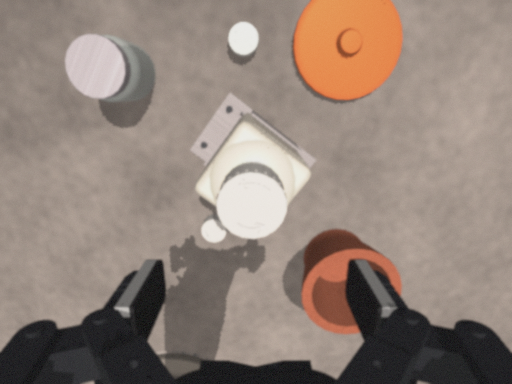

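Wrist view: the cap's top disc sits near (252,204), where my estimate projects. I'll refine it.

Run:
```python
from h import *
import pickle
c=pickle.load(open('w1.pkl','rb'));im=c['pixels']
print(im[204,200:305:5].min(1),im[165:245:4,252].min(1))
for th in (200,215,225,235):
    m=(im.min(2)>th).astype(np.uint8);k,l,st,ce=cv2.connectedComponentsWithStats(m,connectivity=4);i=l[212,252]
    if i==0: continue
    ct=max(cv2.findContours((l==i).astype(np.uint8),0,1)[0],key=len);h=cv2.convexHull(ct);e=cv2.fitEllipse(h)
    print(th,st[i],np.round(e,1) if 0 else e,onz(c,e[0],.2165).round(4))
go([.494,.0055,.199-.0205-.0])
```

```text
[133  89  95 174 224 223 224 225 225 226 225 225 224 224 225 225 226 220
 144 144 139] [131 135 215 225 223 225 225 226 224 225 225 225 224 224 225 224 221 224
 216  93]
200 [ 213  125   96  113 6241] ((258.7909240722656, 179.50331115722656), (91.10982513427734, 117.19831848144531), 16.86763572692871) [0.5137 0.0066 0.2165]
215 [ 217  173   69   65 3429] ((251.3648223876953, 205.07778930664062), (63.91603469848633, 68.20751190185547), 91.25138854980469) [0.4931 0.0058 0.2165]
t 2.15 pos [0.4937 0.0031 0.3002] shift [ 0.037 -0.074  4.055] yaw 17.68 zax [-5.e-04 -8.e-04 -1.e+00] F [-0.9  0.3 -0.1] T [ 0.01 -0.   -0.02] q [ 0.32  0.15 -0.51  1.86  0.08  1.15 -1.47] w 0.0855
```

apply_moves(increments=[[[0.04, -0.08, 1.0], [0, 0, 0]], [[0.04, -0.08, 2.1], [0, 0, 0]], [[0.04, -0.08, 2.1], [0, 0, 0]], [[0.04, -0.08, 2.1], [0, 0, 0]]])

```text
t: 2.55
tool_pos: [0.4944, 0.0069, 0.2377]
tool_rot: [0.988, 0.155, -0.0, 0.0]
contact_force: [0.5, -0.1, 0.6]
gripper_width: 0.0853
```

```bash
python3 -c "
from h import *
go([.494,.0055,.177])"
```

```text
t 2.55 pos [0.4944 0.0069 0.2377] shift [-0.025  0.04   2.023] yaw 17.78 zax [-8.e-04 -1.e-04 -1.e+00] F [ 0.5 -0.1  0.6] T [-0.04 -0.05  0.04] q [ 0.31  0.21 -0.51  1.94  0.12  1.02 -1.52] w 0.0853
```

apply_moves(increments=[[[-0.03, 0.06, 0.5], [0, 0, 0]], [[-0.03, 0.06, 1.0], [0, 0, 0]], [[-0.03, 0.06, 1.5], [0, 0, 0]], [[-0.03, 0.06, 2.02], [0, 0, 0]], [[-0.03, 0.06, 2.02], [0, 0, 0]], [[-0.03, 0.06, 2.02], [0, 0, 0]], [[-0.03, 0.06, 2.02], [0, 0, 0]]])

```text
t: 3.25
tool_pos: [0.4954, 0.0057, 0.1783]
tool_rot: [0.988, 0.155, 0.001, 0.0]
contact_force: [0.6, 0.4, 0.4]
gripper_width: 0.0852
```

Run:
```python
from h import *
go([.494,.0055,.177])
c=cam('wrist');s=cam('scene')
cv2.imwrite('pics/w2.png',np.hstack([cv2.resize(c['pixels'],(400,300)),cv2.resize(s['pixels'][90:240,160:360],(400,300),interpolation=cv2.INTER_CUBIC)]))
```

```text
t 3.25 pos [0.4954 0.0057 0.1783] shift [-0.048 -0.007  0.045] yaw 17.84 zax [ 2.7e-03 -1.0e-04 -1.0e+00] F [0.6 0.4 0.4] T [ 0.02 -0.02 -0.03] q [ 0.29  0.29 -0.49  2.01  0.17  0.89 -1.56] w 0.0852
```

View pics/w2.png

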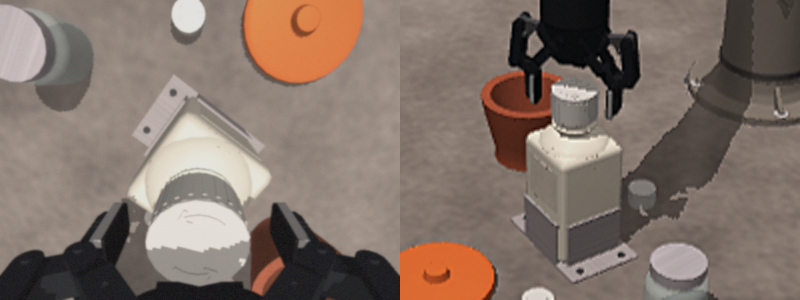

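The fingers straddle the cap, one each side. Closing.

apply_moves(increments=[[[-0.04, 0, 0], [0, 0, 0]], [[-0.04, 0, 0], [0, 0, 0]], [[-0.04, 0, 0], [0, 0, 0]], [[-0.04, 0, 0], [0, 0, 0]], [[-0.04, 0, 0], [0, 0, 0]], [[-0.04, 0, 0], [0, 0, 0]], [[-0.04, 0, 0], [0, 0, 0]], [[-0.04, 0, 0], [0, 0, 0]], [[-0.04, 0, 0], [0, 0, 0]], [[-0.04, 0, 0], [0, 0, 0]]], hand=0, grip_force=70)

```text
t: 4.35
tool_pos: [0.4932, 0.0055, 0.1769]
tool_rot: [0.988, 0.155, 0.0, 0.0]
contact_force: [-1.8, 0.4, 5.3]
gripper_width: 0.0528
```

Run:
```python
from h import *
go([.494,.0055,.171])
s=cam('scene')
cv2.imwrite('pics/s3.png',cv2.resize(s['pixels'][90:190,190:310],(720,600),interpolation=cv2.INTER_CUBIC))
```

```text
t 4.35 pos [0.4932 0.0055 0.1769] shift [0.026 0.009 0.197] yaw 17.87 zax [ 1.e-04 -0.e+00 -1.e+00] F [-1.8  0.4  5.3] T [-0.    0.45  0.02] q [ 0.29  0.29 -0.49  2.01  0.17  0.89 -1.56] w 0.0528
```

View pics/s3.png

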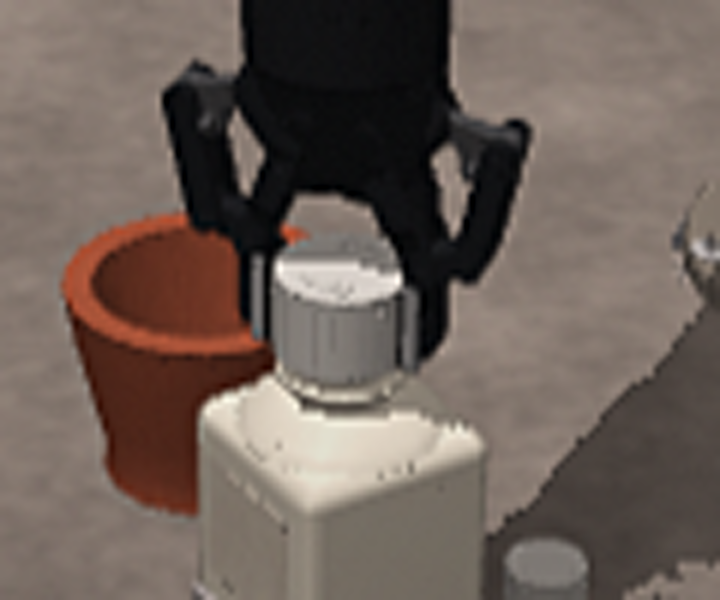

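The cap is gripped across its full diameter. Now I'll press about 6 mm.

apply_moves(increments=[[[0, 0, 0.05], [0, 0, 0]], [[0, 0, 0.1], [0, 0, 0]], [[0, 0, 0.15], [0, 0, 0]], [[0, 0, 0.2], [0, 0, 0]], [[0, 0, 0.2], [0, 0, 0]], [[0, 0, 0.2], [0, 0, 0]], [[0, 0, 0.2], [0, 0, 0]], [[0, 0, 0.2], [0, 0, 0]]], grip_force=90)

```text
t: 5.2
tool_pos: [0.4935, 0.0055, 0.1717]
tool_rot: [0.988, 0.155, 0.0, 0.0]
contact_force: [-4.5, -0.7, 12.6]
gripper_width: 0.0524
```

```bash
python3 -c "
from h import *
go([.494,.0055,.171])"
```

```text
t 5.2 pos [0.4935 0.0055 0.1717] shift [0.016 0.005 0.024] yaw 17.86 zax [ 8.e-04 -4.e-04 -1.e+00] F [-4.5 -0.7 12.6] T [-0.02  0.84  0.03] q [ 0.28  0.29 -0.49  2.02  0.18  0.87 -1.57] w 0.0524
```

apply_moves(increments=[[[0, 0, 0.02], [0, 0, -3]], [[0, 0, 0.02], [0, 0, -7]], [[0, 0, 0.02], [0, 0, -11]], [[0, 0, 0.02], [0, 0, -15]], [[0, 0, 0.02], [0, 0, -19]], [[0, 0, 0.02], [0, 0, -23]], [[0, 0, 0.02], [0, 0, -27]], [[0, 0, 0.02], [0, 0, -31]], [[0, 0, 0.02], [0, 0, -31]], [[0, 0, 0.02], [0, 0, -31]]])

```text
t: 6.2
tool_pos: [0.4942, 0.0058, 0.1714]
tool_rot: [0.91, 0.414, 0.001, 0.0]
contact_force: [-2.5, -0.7, 12.9]
gripper_width: 0.0529
```

```bash
python3 -c "
from h import *
go([.494,.0055,.171])"
```

```text
t 6.2 pos [0.4942 0.0058 0.1714] shift [-0.012  0.002  0.014] yaw 48.89 zax [ 0.0023  0.     -1.    ] F [-2.5 -0.7 12.9] T [0.08 0.55 0.09] q [ 0.37  0.31 -0.59  2.01  0.22  0.88 -1.07] w 0.0529
```

apply_moves(increments=[[[0, 0, 0.01], [0, 0, -4]], [[0, 0, 0.01], [0, 0, -8]], [[0, 0, 0.01], [0, 0, -12]], [[0, 0, 0.01], [0, 0, -16]], [[0, 0, 0.01], [0, 0, -20]], [[0, 0, 0.01], [0, 0, -24]], [[0, 0, 0.01], [0, 0, -28]], [[0, 0, 0.01], [0, 0, -32]], [[0, 0, 0.01], [0, 0, -32]], [[0, 0, 0.01], [0, 0, -32]], [[0, 0, 0.01], [0, 0, -32]]])

```text
t: 7.3
tool_pos: [0.4939, 0.0061, 0.1711]
tool_rot: [0.761, 0.649, 0.001, 0.001]
contact_force: [-3.8, 0.3, 13.6]
gripper_width: 0.0525
```

Run:
```python
from h import *
go([.494,.0055,.171])
s=cam('scene');c=cam('wrist')
cv2.imwrite('pics/s4.png',np.hstack([cv2.resize(c['pixels'],(400,300)),cv2.resize(s['pixels'][90:190,190:323],(400,300),interpolation=cv2.INTER_CUBIC)]))
```

```text
t 7.3 pos [0.4939 0.0061 0.1711] shift [-0.021  0.006  0.002] yaw 80.9 zax [ 1.8e-03  2.0e-04 -1.0e+00] F [-3.8  0.3 13.6] T [0.18 0.75 0.12] q [ 0.46  0.33 -0.71  2.01  0.27  0.9  -0.55] w 0.0525
```

View pics/s4.png

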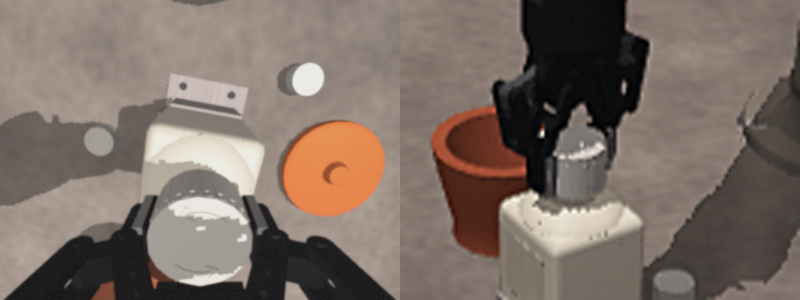

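I've turned 63° with the bottle still seated. Now a slow lift, watching for pull.

apply_moves(increments=[[[0, 0, -0.07], [0, 0, 0]], [[0, 0, -0.14], [0, 0, 0]], [[0, 0, -0.21], [0, 0, 0]], [[0, 0, -0.28], [0, 0, 0]], [[0, 0, -0.35], [0, 0, 0]], [[0, 0, -0.42], [0, 0, 0]], [[0, 0, -0.42], [0, 0, 0]], [[0, 0, -0.42], [0, 0, 0]]])

```text
t: 8.2
tool_pos: [0.4929, 0.0051, 0.1821]
tool_rot: [0.761, 0.648, -0.0, -0.0]
contact_force: [0.3, -0.3, -0.9]
gripper_width: 0.0522
```

```bash
python3 -c "
from h import *
go([.494,.0055,.24])"
```

```text
t 8.2 pos [0.4929 0.0051 0.1821] shift [ 0.018  0.034 -1.93 ] yaw 80.85 zax [-6.e-04 -2.e-04 -1.e+00] F [ 0.3 -0.3 -0.9] T [ 0.05 -0.01  0.05] q [ 0.47  0.32 -0.71  1.99  0.26  0.92 -0.54] w 0.0522
```

Only the cap's weight shows (-0.9 N), so it's free. Lifting on.

apply_moves(increments=[[[0, 0, -0.15], [0, 0, 0]], [[0, 0, -0.3], [0, 0, 0]], [[0, 0, -0.45], [0, 0, 0]], [[0, 0, -0.6], [0, 0, 0]], [[0, 0, -0.75], [0, 0, 0]], [[0, 0, -0.9], [0, 0, 0]], [[0, 0, -1.05], [0, 0, 0]], [[0, 0, -1.2], [0, 0, 0]], [[0, 0, -1.35], [0, 0, 0]], [[0, 0, -1.5], [0, 0, 0]], [[0, 0, -1.65], [0, 0, 0]], [[0, 0, -1.7], [0, 0, 0]], [[0, 0, -1.7], [0, 0, 0]], [[0, 0, -1.7], [0, 0, 0]], [[0, 0, -1.7], [0, 0, 0]], [[0, 0, -1.7], [0, 0, 0]], [[0, 0, -1.7], [0, 0, 0]]])

```text
t: 9.9
tool_pos: [0.4931, 0.0054, 0.2333]
tool_rot: [0.761, 0.649, -0.0, -0.0]
contact_force: [-0.4, 0.2, -0.1]
gripper_width: 0.0527
```

Run:
```python
from h import *
go([.494,.0055,.2335])
s=cam('scene');t=cam('top')
print(proj(s,[[.494,.0055,.203]]),proj(s,[[.494,.0055,.238]]))
cv2.imwrite('pics/s5.png',np.hstack([cv2.resize(t['pixels'][150:270,220:380],(400,300)),cv2.resize(s['pixels'][90:240,160:360],(400,300),interpolation=cv2.INTER_CUBIC)]))
cv2.imwrite('pics/s5b.png',cv2.resize(s['pixels'][80:180,190:310],(720,600),interpolation=cv2.INTER_CUBIC))
```

```text
t 9.9 pos [0.4931 0.0054 0.2333] shift [ 0.008  0.03  -0.007] yaw 80.86 zax [-2.e-04  0.e+00 -1.e+00] F [-0.4  0.2 -0.1] T [0.04 0.06 0.05] q [ 0.5   0.25 -0.73  1.94  0.2   1.02 -0.48] w 0.0527
[[246.65773218 138.88252384]] [[246.84322962 125.32721011]]
```

View pics/s5b.png

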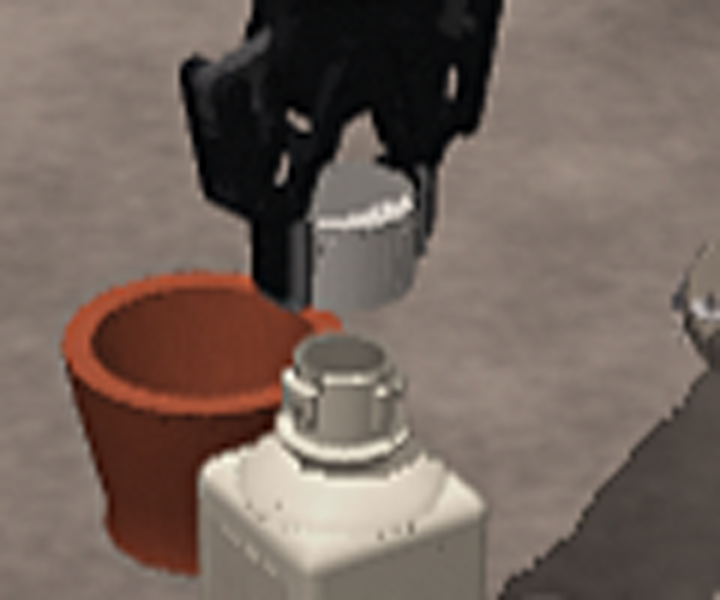

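View pics/s5.png

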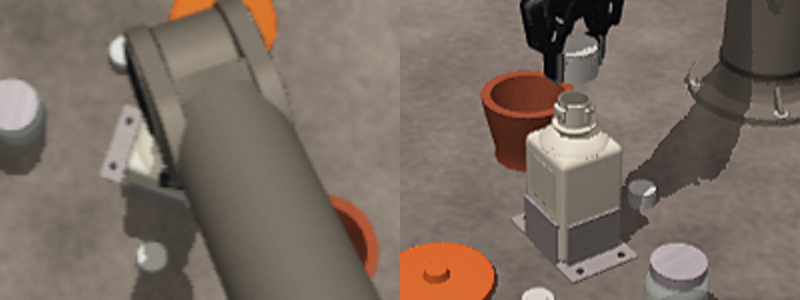

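The cap is off and held clear, and the neck is bare at crop (343,355). The cap's right edge looks about 1 px right of where I expected. I'll check its offset and level in the wrist view.

Run:
```python
from h import *
c=cam('wrist');s=cam('scene')
a=np.linspace(0,2*np.pi,73)
def ring(x,y,z,r): return np.c_[x+r*np.cos(a),y+r*np.sin(a),0*a+z]
z=.2333+.0395;im=c['pixels'].copy();im2=s['pixels'].copy()
im=cv2.resize(im,None,fx=2,fy=2);im2=cv2.resize(im2[80:180,190:310],None,fx=5,fy=5,interpolation=cv2.INTER_CUBIC)
def draw(im,p,col): cv2.polylines(im,[np.round(p).astype(int)],True,col,1)
for (zz,r,col) in((z,.027,(0,0,255)),(z-.035,.027,(0,255,0)),(.203,.0195,(255,0,0))):
    x,y=(.494,.0056) if r<.02 else (.4931,.0054)
    draw(im,proj(c,ring(x,y,zz,r))*2+.5,col)
    draw(im2,(proj(s,ring(x,y,zz,r))-[190,80]+.5)*5,col)
w=im[300:768,320:720][:, :400]; im2=im2[:468,200:600]
print(w.shape,im2.shape)
im2=cv2.copyMakeBorder(im2,0,468-im2.shape[0],0,0,cv2.BORDER_CONSTANT)
cv2.imwrite('pics/s6.png',np.hstack([w,im2]))
```

```text
(468, 400, 3) (468, 400, 3)
```

View pics/s6.png

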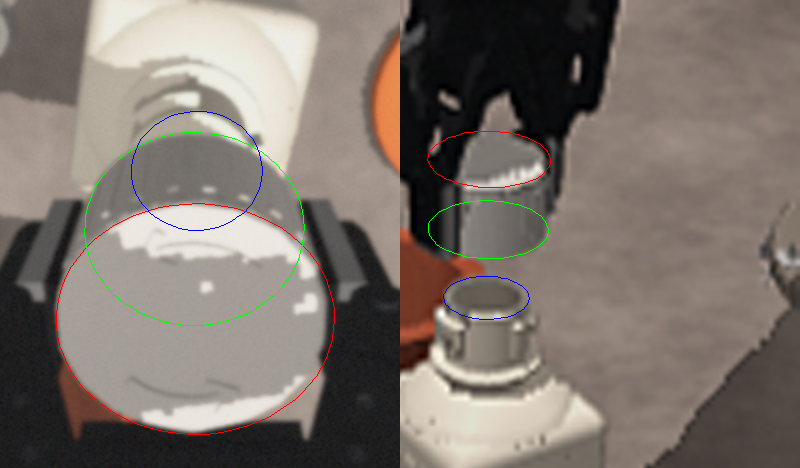

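Drawn rings for the level cap's top and rim match the image in both views, and the mouth ring fits in the scene view. The cap is level and centred within about 1 mm, roughly 35 mm above the mouth. Handing in.

```bash
python3 -c "
from h import *
go([.494,.0055,.2335]);print(ticket.finish_job())"
```

```text
t 10.1 pos [0.4931 0.0054 0.2334] shift [ 0.008  0.029 -0.004] yaw 80.87 zax [-1.e-04 -0.e+00 -1.e+00] F [-0.6  0.3 -0.7] T [ 0.03  0.03 -0.04] q [ 0.5   0.25 -0.73  1.94  0.2   1.02 -0.48] w 0.0524
the job is handed in; nothing more can be done
None
```

The bottle is open, and I handed the job in at about 10 s. I gripped the 54 mm cap, pressed it down about 6 mm (around 13 N), turned it 63° anticlockwise while it was down, and lifted it straight off.

- **Lift:** only about 0.9 N of pull showed once the cap had been raised 11 mm, so the cap was free and the bottle was not dragged up.
- **Final pose:** the cap is held level about 35 mm above the mouth and within about 1 mm of its axis. Outlines drawn for the cap at that pose matched both the wrist and scene pictures. My first impression from the scene picture was that the cap sat slightly to the right, but that was only a finger hiding its left side.
- **Surroundings:** the bottle is still seated in its holder. I saw no change to the mortar, orange lid or glass jar in the last pictures, but I did not measure their positions again.

No check failed.

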